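# Serve the plums with the dispenser lever

## Robot

A 6-joint arm with a two-finger parallel gripper is mounted at the origin on the work surface. World frame = base frame: x ahead of the robot, y to its left, z up, the work surface at z = 0. Lengths are in m, angles in rad, forces in N, time in s.
With the tool pointing down it reaches from about 0.375 to 0.9 m from the base axis. Payload 3.1 kg.
Tool frame: the origin (TCP) lies midway between the tips of the shut fingers; the grasp point (between the pads) lies 19 mm behind it (ctrl.tcp_to_grasp is the distance from the TCP to the grasp point, in m); y points along the fingers, x is the direction in which the jaws open and shut, and the axes are right-handed (so a half turn about y gives the same grasp; the last joint's range is limited). The gripper opens to 87 mm and grips with 3 to 60 N. Pads are 19 mm wide; open, the fingers measure 117 mm over their backs; the gripper's body (75 mm by 190 mm) begins 51 mm behind the grasp point.
Start: joints at [-0.178, 0.527, 1.433, -0, 1.181, -0.178], TCP at [0.625, 0, 0.223] pointing down, gripper open.
Joint ranges: [-3.08, 3.08], [-0.75, 2.2], [0.22, 2.44], [-1.43, 4.57], [0, 2.65], [-2.85, 2.85]. Speed limits (rad/s): [2.79, 2.79, 3.14, 3.14, 3.14, 3.14].

## Interface

Orientations are given as a 3x3 rotation matrix whose columns are the frame's x, y, z axes.
In Python, from workcell import ctrl, get_image gives the robot as it stands.
- The arm moves only by the tool drive_tool, never from a script. Its argument "rows" is a list of rows, each a list of 7 numbers: the shift along the tool's x, y, z in m, then the turn, a rotation vector about the tool's x, y, z in degrees, then the opening in per cent of the stroke, from 0 (shut) to 100 (fully open). In form: [[dx, dy, dz, ax, ay, az, hand], ...]. A call has exactly 8 rows; each row is the pose to reach, as a shift and turn from the pose commanded when the call began, along the tool's axes at that moment; what a row does not reach only later rows make up. A row lasts 1/12 s, in which the tool goes at most 41.7 mm and 7.16 degrees, less where a joint would pass 70% of its speed; a pose out of reach is approached as far as the arm can. A call with a gripper value outside its range is refused whole. The fingers move at their own pace and stop on an object; "force" is the grip in N (left out, the last holds). Time passes only in rows, so rows that repeat a pose let the fingers close, or fill a call up. It gives the time, the measured TCP pose, the force and the opening at its end, in the units of the state.
- ctrl.get_state(): the state, without advancing time (a new reading comes with each control period).
- get_image(name): name is "scene" or "side" or "wrist"; returns a dict with "frame" (384x512x3 uint8, blue, green, red), "fx", "fy", "cx", "cy" (pixels), "k1" (the pictures are not rectified: a ray, as slopes to the right and down, at radius r is drawn at 1 + k1 r^2 times it, then the intrinsics apply), "R" (3x3) and "t" (3): a world point X has camera coordinates R X + t. Camera axes: x right, y down, z forward; pixel columns grow to the right and rows downward; lengths in m; the calibration is good to about 2 mm. A picture is of the moment at which its call begins. There is no depth.
- ctrl.hand_in(): hands the job in, once; it reports no verdict.
The state is a dict: "clock": time; "joints": joint angles; "joint_vel": joint speeds; "tau": joint torques, N m; "position": TCP position; "eef_rot": TCP orientation; "ft_force": force on the tool from outside, world axes, zero at the start; "torque": the same for the moment, N m; "gripper_width": opening from 0.0 (shut) to 1.0 (fully open).
Only numpy, scipy, OpenCV 4.12 (cv2) and the standard library are available. Lean on these libraries where they do the work, as an engineer would, in place of code of your own. Each camera call takes 0.05 s, during which the arm holds its last target.

## Task

Press down the lever at the back of the plum dispenser with your fingertips so that its front lid lifts, and hold it down until all three plums have rolled out into the wooden crate. Then ease the lever back up slowly until the lid is fully shut, never letting the lid drop or slam, and move clear. Touch only the lever: do not grasp, lift or move the plums, the lid, the crate or the things standing around.

Things in the scene. Friction and masses are not known exactly. Their poses are not given: they have to be found in the camera images.
- dispenser: Fixed wooden plum dispenser, 173 mm long (x), 80 mm wide, 192 mm high, open on top; plums lie in a file on its ramp, which slopes to the front mouth and a 42 mm spout over the crate. Origin: centre of its underside, on the table; x points to the front (lid, crate; roughly the robot's left), -x to the back with the lever (roughly the robot's right); z up. Back wall face at x = -93 mm.
- lever_pad (a point): Centre of the top face of the lever's flat steel pad, 62 mm (dispenser x) by 66 mm (y), 8 mm thick: press here. It is 80 mm behind the back wall, 115 mm above the table at rest, and sinks almost straight down by 45 mm when fully pressed. Nothing stands under it. The lever pivots about the dispenser's y axis at x = -65 mm, 85 mm high, 112 mm from the pad's centre.
- lever (a joint): Lever angle (rad): 0 at rest (pad 0.2 rad above level), grows as the pad is pressed down, end stop at 0.41. A spring pushes it back up: it takes about 5 N at the pad to start and 10 N when fully down, a few N more when pressed fast. Let go from more than a few mm down, it snaps back and the lid slams.
- lid (a joint): Lid opening (rad): 0 shut (hanging upright over the mouth), 1.3 wide open (nearly level). Linked to the lever both ways: lid angle = 3.25 x lever angle. Plums pass freely when it is above about 1.1. Closing faster than 2 rad/s (pad rising over 65 mm/s) is a slam; under half of that is gentle.
- lid_edge (a point): Middle of the lower edge of the lid, an aluminium plate 72 mm wide and 85 mm high hinged at its top edge 179 mm above the table at the dispenser's front (x = +81 mm). Swings out and up towards the crate.
- crate: Loose open wooden crate 190 x 150 mm (x, y), 65 mm high, walls 7 mm, standing in front of the mouth, in line with the dispenser. Origin: centre of its underside, z up.
- jar: Closed amber glass jar with a steel cap, 64 mm across, 95 mm high, standing beside the dispenser. Origin: centre of its underside. Leave it alone.
- bowl: Open steel bowl, 100 mm across the rim, 45 mm high, standing beside the dispenser. Origin: centre of its underside. Leave it alone.
- brush: Wooden-handled brush lying on the table beside the crate, handle along its -x. Origin: on its underside. Leave it alone.
- plum1: Plum, dark red ball 44 mm across, about 50 g; starts in the dispenser's channel, number 1 from the lid. Origin: its centre.
- plum2: Plum, dark red ball 44 mm across, about 50 g; starts in the dispenser's channel, number 2 from the lid. Origin: its centre.
- plum3: Plum, dark red ball 44 mm across, about 50 g; starts in the dispenser's channel, number 3 from the lid. Origin: its centre.
There are look-alikes about, which are no part of the job. Leave any grey or turquoise look-alike of the plum3 alone.

How it is judged:
On the way:
1. all three plums have rolled into the crate while the lever is held down and the lid is up (x of plum1 in the frame of crate between -0.095 and 0.095 m and y of plum1 in the frame of crate between -0.075 and 0.075 m and z of each of plum1, plum2, plum3 in the frame of crate below 0.075 m and x of plum2 in the frame of crate between -0.095 and 0.095 m and y of plum2 in the frame of crate between -0.075 and 0.075 m and x of plum3 in the frame of crate between -0.095 and 0.095 m and y of plum3 in the frame of crate between -0.075 and 0.075 m and value of joint lid above 0.6 rad), for 0.2 s.
At the end, for the whole second after the job is handed in: All three plums lie at rest in the crate (under 0.03 m/s), the crate is within 30 mm of where it stood, and the lid is shut to within 0.04 rad (x of plum1 in the frame of crate between -0.095 and 0.095 m and y of plum1 in the frame of crate between -0.075 and 0.075 m and z of each of plum1, plum2, plum3 in the frame of crate below 0.075 m and x of plum2 in the frame of crate between -0.095 and 0.095 m and y of plum2 in the frame of crate between -0.075 and 0.075 m and x of plum3 in the frame of crate between -0.095 and 0.095 m and y of plum3 in the frame of crate between -0.075 and 0.075 m and value of joint lid below 0.04 rad and linear speed of each of plum1, plum2, plum3 below 0.03 m/s and distance of crate from where it was at the start of the episode below 0.03 m); the robot touches nothing.
It fails at once if the lid drops or slams (closes faster than 2 rad/s) (velocity of joint lid below -2 rad/s).
It fails at once if the robot touches the lid (contact force between any of the fingers, the arm and lid above 1 N).
It fails at once if the robot touches a plum, or a plum is lifted (contact force between any of the fingers, the arm and plum1 above 0.5 N or height (world z) of any of plum1, plum2, plum3 above 0.2 m or contact force between any of the fingers, the arm and plum2 above 0.5 N or contact force between any of the fingers, the arm and plum3 above 0.5 N).
It fails at once if the crate is lifted or pushed (distance of crate from where it was at the start of the episode above 0.03 m or contact force between any of the fingers, the arm and crate above 1 N).
It fails at once if a bystander (jar, bowl, brush) is moved more than 20 mm (distance of any of jar, bowl, brush from where it was at the start of the episode above 0.02 m).
It also fails if it takes over 45 s, if anything falls off the work surface, if the arm or the gripper's body presses on something with over 40 N, if the wrist force passes 120 N, or if a joint passes its speed limit or range.

## Working session

There is one attempt and no reset: what is moved stays moved. The work goes in short steps, Python scripts to look and compute and a tool call to move; the robot and the scene stay as the last step left them, time stands still between calls to the robot, and variables do not carry over. Pictures are saved under pics/ and viewed, and the job is handed in when it is done.

Besides the shell and the picture viewer there is one more tool, called as a command line: name --pt "numbers of a row" for each row, then --argument value for the rest. drive_tool: Moves the arm, as the interface text tells. Its arguments: {"type":"object","properties":{"rows":{"type":"array"},"force":{"type":"number"}},"required":["rows"]}

```bash
mkdir -p pics; python3 - <<'E'
from workcell import ctrl,get_image
import cv2,pickle
d={}
for n in("scene","side","wrist"):
    d[n]=get_image(n); cv2.imwrite(f"pics/{n}0.png",d[n]["frame"])
    print(n,{k:v for k,v in d[n].items() if k!="frame"})
pickle.dump(d,open("im0.pkl","wb"))
s=ctrl.get_state();print(s)
E
```

```text
scene {'fx': 365.8168651460717, 'fy': 365.8168651460717, 'cx': 254.49885997249126, 'cy': 189.67238793273398, 'k1': -0.0693729918229126, 'R': array([[ 0.01167381,  0.99975235, -0.01894651],
       [ 0.73898629, -0.0213903 , -0.67338081],
       [-0.67361932, -0.00614029, -0.73905298]]), 't': array([-0.02318113, -0.35678441,  1.27130738])}
side {'fx': 468.41317142182044, 'fy': 468.41317142182044, 'cx': 261.5361153982592, 'cy': 190.28106179108806, 'k1': -0.12114213311844206, 'R': array([[ 0.80468618, -0.59355405, -0.01318085],
       [-0.43785052, -0.57831137, -0.68836246],
       [ 0.40095769,  0.559687  , -0.72524712]]), 't': array([-0.46936843,  0.36341984,  0.78416136])}
wrist {'fx': 316.4051260147265, 'fy': 316.4051260147265, 'cx': 253.98758860384947, 'cy': 188.07204939362586, 'k1': -0.08114763501030028, 'R': array([[ 9.99995830e-01, -1.06435760e-03, -2.68462036e-03],
       [-3.79648191e-04, -9.69988395e-01,  2.43150919e-01],
       [-2.86285012e-03, -2.43148886e-01, -9.69984754e-01]]), 't': array([-0.62328112, -0.02818879,  0.38904591])}
{'clock': 0.15, 'joints': array([-1.78488908e-01,  5.28262553e-01,  1.43360343e+00,  8.44273908e-06,
        1.18140351e+00, -1.78475242e-01]), 'joint_vel': array([-0.00044213, -0.00282048, -0.00255772,  0.00051033, -0.00073619,
       -0.00048362]), 'tau': array([ 9.14956272e-04, -4.40429199e+01, -1.76841742e+01,  6.33679633e-02,
        5.52540855e-02, -1.06930895e-04]), 'position': array([6.24439760e-01, 1.39892953e-04, 2.21791783e-01]), 'eef_rot': array([[ 9.99998641e-01, -1.64880626e-03,  1.71286366e-05],
       [-1.66251195e-05,  3.05396011e-04,  9.99999953e-01],
       [-1.64881142e-03, -9.99998594e-01,  3.05368184e-04]]), 'ft_force': array([0.35986664, 0.33461777, 0.29424008]), 'torque': array([-0.024732  ,  0.01369655, -0.01100254]), 'gripper_width': 1.0011569342585436}
```

View pics/scene0.png

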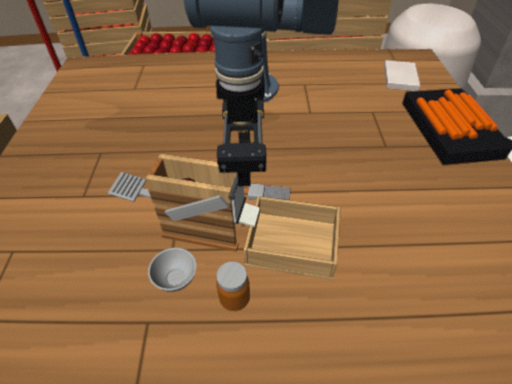

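View pics/side0.png

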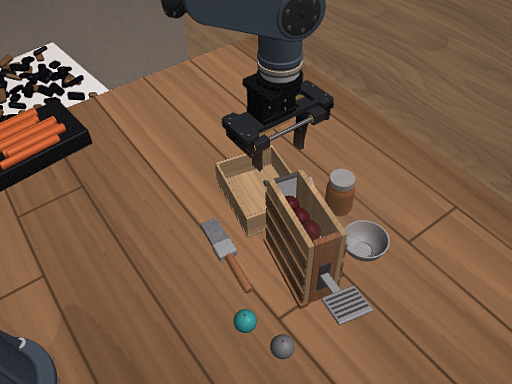

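View pics/wrist0.png

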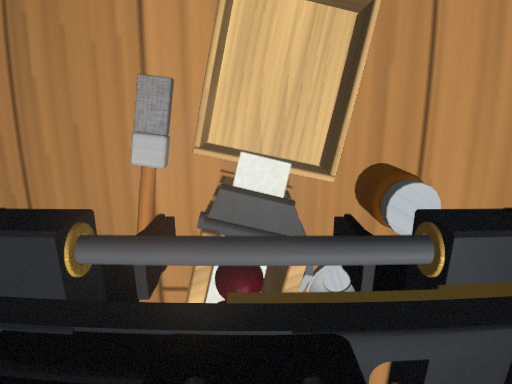

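The lever pad shows as the slotted steel plate at scene (127,186) and side (347,303). It could be confused with the brush ferrule (scene 270,192; side 222,240) and the grey lid linkage bar (scene 197,208). I'll check crops and triangulate.

```bash
python3 - <<'E'
import cv2,pickle,numpy as np
d=pickle.load(open("im0.pkl","rb"))
a=cv2.resize(d["scene"]["frame"][140:260,95:255],None,fx=4,fy=4,interpolation=2)
b=cv2.resize(d["side"]["frame"][160:340,240:400],None,fx=3.3,fy=3.3,interpolation=2)
cv2.imwrite("pics/ca.png",a);cv2.imwrite("pics/cb.png",b)
E
```

```text
(no output)
```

View pics/ca.png

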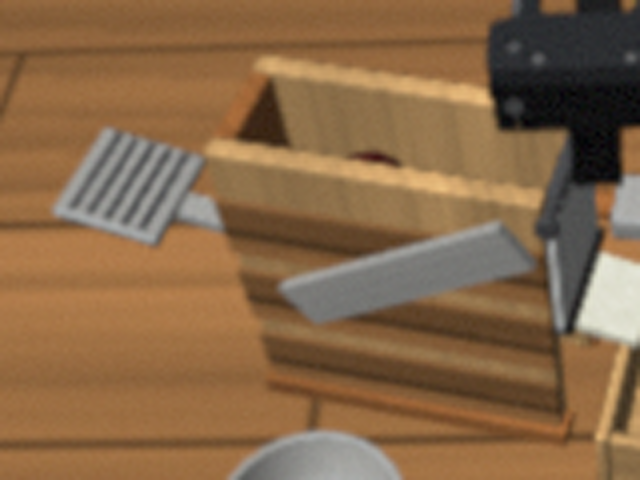

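View pics/cb.png

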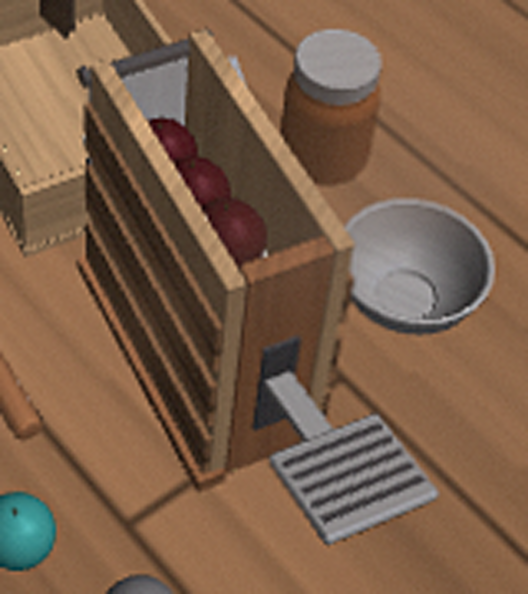

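```bash
cat > h.py <<'E'
import cv2,numpy as np
def und(c,p):
    K=np.array([[c["fx"],0,c["cx"]],[0,c["fy"],c["cy"]],[0,0,1]])
    return cv2.undistortPoints(np.array([[p]],float),K,np.array([c["k1"],0,0,0.]))[0,0]
def tri(c1,p1,c2,p2):
    P=[np.c_[c["R"],c["t"]] for c in(c1,c2)]
    X=cv2.triangulatePoints(P[0],P[1],und(c1,p1),und(c2,p2))[:,0];return X[:3]/X[3]
def proj(c,X):
    X=np.atleast_2d(X).astype(float)
    K=np.array([[c["fx"],0,c["cx"]],[0,c["fy"],c["cy"]],[0,0,1]])
    return cv2.projectPoints(X,cv2.Rodrigues(c["R"])[0],c["t"],K,np.array([c["k1"],0,0,0.]))[0][:,0]
def ray_z(c,p,z):
    u=und(c,p);r=c["R"].T@np.r_[u,1];o=-c["R"].T@c["t"];return o+r*(z-o[2])/r[2]
E
python3 - <<'E'
import pickle;from h import *
d=pickle.load(open("im0.pkl","rb"));s,e=d["scene"],d["side"]
f=lambda p:(np.array(p)+.5)/4+[94.5,139.5]
g=lambda p:(np.array(p)+.5)/3.3+[239.5,159.5]
A=[("A",(107,128),(330,536)),("B",(204,155),(273,458)),("C",(155,238),(378,415)),("D",(55,210),(437,490)),
("backwalltop_near",(208,143),(352,242)),("backtop_robot",(260,60),(242,285))]
Q={}
for n,a,b in A:
    X=tri(s,f(a),e,g(b));Q[n]=X;print(n,X.round(4),(proj(s,X)[0]-f(a)).round(1))
c=sum(Q[k] for k in"ABCD")/4;print("centre",c)
for a,b in("AB","BC","CD","DA"):print(a,b,np.linalg.norm(Q[a]-Q[b]))
x=Q["B"]-Q["A"]+Q["C"]-Q["D"];print("yaw x",np.degrees(np.arctan2(x[1],x[0])))
y=Q["backwalltop_near"]-Q["backtop_robot"];print(np.degrees(np.arctan2(y[1],y[0])))
yaw=np.arctan2(x[1],x[0])
# fit model: dispenser origin & yaw by reprojection of points
from scipy.optimize import least_squares
a=.2;t=np.array([-np.cos(a),0,np.sin(a)]) # from front to back, rising
c0=np.array([-.173,0,.115])
M={"A":c0+.031*t,"B":c0-.031*t,"C":c0-.031*t,"D":c0+.031*t}
M["A"]=M["A"]+[0,.033,0];M["B"]=M["B"]+[0,.033,0];M["C"]=M["C"]-[0,.033,0];M["D"]=M["D"]-[0,.033,0]
M["backwalltop_near"]=np.array([-.093,-.04,.192]);M["backtop_robot"]=np.array([-.093,.04,.192])
def w(p,X):
    cc,ss=np.cos(p[2]),np.sin(p[2]);return np.array([p[0]+cc*X[0]-ss*X[1],p[1]+ss*X[0]+cc*X[1],X[2]])
def res(p):
    r=[]
    for n,a,b in A: r+=list(proj(s,w(p,M[n]))[0]-f(a))+list(proj(e,w(p,M[n]))[0]-g(b))
    return r
o=least_squares(res,[.65,-.1,yaw]);print(o.x,np.degrees(o.x[2]),np.round(o.fun.reshape(-1,4),1))
print("pad",w(o.x,c0), "hinge",w(o.x,np.array([.081,0,.179])))
E
```

```text
A [ 0.5301 -0.2857  0.1212] [-0.6  0.3]
B [ 0.5421 -0.2304  0.1093] [-0.7  0.4]
C [ 0.6037 -0.2452  0.1092] [-0.5  0.3]
D [ 0.5911 -0.3     0.12  ] [-0.3  0.2]
backwalltop_near [ 0.618  -0.1937  0.1946] [-1.   0.5]
backtop_robot [ 0.5566 -0.1789  0.1927] [-1.1  0.7]
centre [ 0.56677612 -0.26530133  0.11491878]
A B 0.05781512516979282
B C 0.06333442106133763
C D 0.057243714446765195
D A 0.06263781068029411
yaw x 77.40732380983916
-13.573340872122701
[ 0.60703209 -0.09656506  1.34237424] 76.91237872146414 [[-1.1 -0.1 -0.8  0.8]
 [ 0.3  0.6 -1.8 -1.4]
 [ 0.2  1.5 -0.3 -1.9]
 [-1.7  0.5  1.4 -0.2]
 [-2.6  4.   2.7 -0.5]
 [ 0.1 -2.2 -6.3  2.1]]
pad [ 0.56785782 -0.26507137  0.115     ] hinge [ 0.6253738  -0.01766904  0.179     ]
```

Pad centre comes out at about (0.567, -0.265, 0.115), with sides of 58 x 63 mm. That fits the expected height and size. Dispenser yaw is about 77°. I'll rise, shut the fingers, and go above the pad, turning the jaws 13° so the gripper body lies parallel to the back wall.

drive_tool --pt "0 -0.02 0 0 0 0 0" --pt "0 -0.05 0 0 0 0 0" --pt "0 -0.07 -0.01 0 0 0 0" --pt "-0.01 -0.07 -0.04 0 3 0 0" --pt "-0.02 -0.07 -0.07 0 6 0 0" --pt "-0.03 -0.07 -0.105 0 9 0 0" --pt "-0.04 -0.07 -0.14 0 13 0 0" --pt "-0.05 -0.07 -0.17 0 13 0 0"

```text
clock: 0.82
position: [0.5742, -0.1718, 0.2923]
eef_rot: [[0.974, -0.0, 0.227], [-0.227, -0.0, 0.974], [-0.0, -1.0, -0.0]]
ft_force: [-0.1, 0.4, 0.1]
gripper_width: 0.479
```

drive_tool --pt "0.005 0 -0.03 0 0 0 0" --pt "0.01 0 -0.06 0 0 0 0" --pt "0.014 0 -0.085 0 0 0 0" --pt "0.014 0.01 -0.099 0 0 0 0" --pt "0.014 0.04 -0.099 0 0 0 0" --pt "0.014 0.07 -0.099 0 0 0 0" --pt "0.014 0.1 -0.099 0 0 0 0" --pt "0.014 0.12 -0.099 0 0 0 0"

```text
clock: 1.48
position: [0.5643, -0.2678, 0.1686]
eef_rot: [[0.974, -0.005, 0.225], [-0.225, 0.004, 0.974], [-0.005, -1.0, 0.003]]
ft_force: [-0.1, 0.4, -0.6]
gripper_width: 0.008
```

```bash
python3 - <<'E'
from workcell import ctrl,get_image
import cv2,numpy as np
from h import proj
a=get_image("scene");b=get_image("side")
s=ctrl.get_state();print(s["position"],s["gripper_width"],s["ft_force"])
fr=[]
for c in(a,b):
    f=c["frame"].copy()
    for P in([.567,-.265,.115],s["position"]):
        u=proj(c,P)[0];cv2.circle(f,tuple(int(v) for v in u),2,(0,255,0),-1);print(u)
    fr.append(f)
cv2.imwrite("pics/1.png",np.hstack([cv2.resize(fr[0][90:290,60:260],(400,400)),cv2.resize(fr[1][150:350,230:430],(400,400))]))
E
```

```text
[ 0.56311026 -0.26682281  0.16747956] 0.00474796658838802 [-0.77234002  0.79378174  0.15167997]
[126.85584358 185.37545761]
[119.68659893 167.21895859]
[346.27524351 302.69033869]
[349.34715692 288.1059893 ]
```

View pics/1.png

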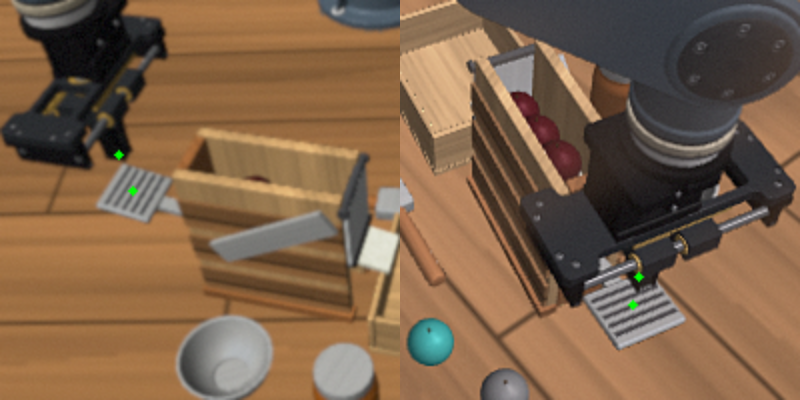

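drive_tool --pt "0.003 0.01 -0.005 0 0 0 0" --pt "0.003 0.02 -0.005 0 0 0 0" --pt "0.003 0.028 -0.005 0 0 0 0" --pt "0.003 0.034 -0.005 0 0 0 0" --pt "0.003 0.039 -0.005 0 0 0 0" --pt "0.003 0.043 -0.005 0 0 0 0" --pt "0.003 0.046 -0.005 0 0 0 0" --pt "0.003 0.048 -0.005 0 0 0 0"

```text
clock: 2.25
position: [0.5682, -0.2751, 0.1244]
eef_rot: [[0.974, 0.0, 0.225], [-0.225, -0.0, 0.974], [0.0, -1.0, -0.0]]
ft_force: [1.1, 0.1, -0.1]
gripper_width: 0.001
```

drive_tool --pt "0 0.002 0 0 0 0 0" --pt "0 0.004 0 0 0 0 0" --pt "0 0.006 0 0 0 0 0" --pt "0 0.008 0 0 0 0 0" --pt "0 0.01 0 0 0 0 0" --pt "0 0.012 0 0 0 0 0" --pt "0 0.014 0 0 0 0 0" --pt "0 0.016 0 0 0 0 0"

```text
clock: 2.92
position: [0.568, -0.2771, 0.1101]
eef_rot: [[0.975, 0.0, 0.224], [-0.224, -0.004, 0.975], [0.001, -1.0, -0.004]]
ft_force: [-4.1, -2.9, 8.0]
gripper_width: 0.008
```

```bash
cat > look.py <<'E'
import sys
from workcell import ctrl,get_image
import cv2,numpy as np
a=get_image("scene");b=get_image("side")
s=ctrl.get_state();print(s["clock"],s["position"],s["gripper_width"],s["ft_force"])
f=[cv2.resize(a["frame"][130:290,90:350],(400,246)),cv2.resize(b["frame"][130:340,200:400],(400,420))]
f[0]=cv2.copyMakeBorder(f[0],0,174,0,0,cv2.BORDER_CONSTANT)
cv2.imwrite(f"pics/{sys.argv[1]}.png",np.hstack(f))
E
python3 look.py 2
```

```text
3.0167 [ 0.5682596  -0.27680592  0.10964432] 0.004607496436439125 [-1.86585362 -2.33361229  4.71162546]
```

View pics/2.png

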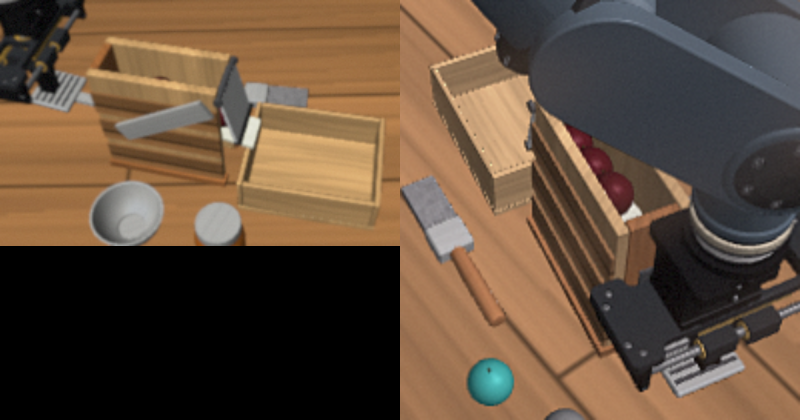

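Contact is made at about 5–8 N and the lid is beginning to open. I'll keep pressing.

drive_tool --pt "0 0.003 0 0 0 0 0" --pt "0 0.006 0 0 0 0 0" --pt "0 0.009 0 0 0 0 0" --pt "0 0.012 0 0 0 0 0" --pt "0 0.015 0 0 0 0 0" --pt "0 0.018 0 0 0 0 0" --pt "0 0.021 0 0 0 0 0" --pt "0 0.024 0 0 0 0 0"

```text
clock: 3.68
position: [0.5683, -0.2785, 0.0868]
eef_rot: [[0.975, 0.001, 0.224], [-0.224, -0.006, 0.975], [0.003, -1.0, -0.006]]
ft_force: [-5.4, -5.6, 11.5]
gripper_width: 0.005
```

drive_tool --pt "0 0.003 0 0 0 0 0" --pt "0 0.006 0 0 0 0 0" --pt "0 0.008 0 0 0 0 0" --pt "0 0.01 0 0 0 0 0" --pt "0 0.011 0 0 0 0 0" --pt "0 0.012 0 0 0 0 0" --pt "0 0.013 0 0 0 0 0" --pt "0 0.013 0 0 0 0 0"

```text
clock: 4.35
position: [0.5685, -0.2779, 0.0735]
eef_rot: [[0.975, 0.001, 0.224], [-0.224, -0.005, 0.975], [0.003, -1.0, -0.005]]
ft_force: [-3.9, -5.3, 8.1]
gripper_width: 0.006
```

```bash
python3 look.py 3
```

```text
4.45 [ 0.56841709 -0.27789573  0.07345267] 0.003340078292387921 [-4.02392566 -5.18339576  8.0080729 ]
```

View pics/3.png

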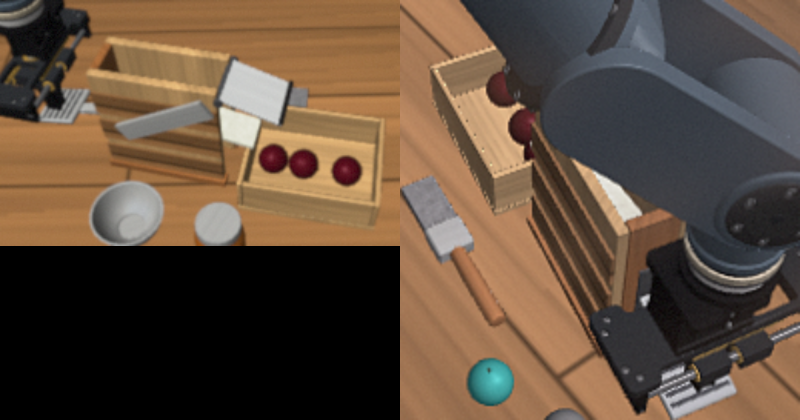

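The scene view shows all three plums in the crate, at about (272,158), (303,163) and (347,170) in the composite, with the lid wide open. I'll hold briefly, then ease up at 15 mm/s.

drive_tool --pt "0 0 0 0 0 0 0" --pt "0 0 0 0 0 0 0" --pt "0 0 0 0 0 0 0" --pt "0 0 0 0 0 0 0" --pt "0 0 0 0 0 0 0" --pt "0 0 0 0 0 0 0" --pt "0 0 0 0 0 0 0" --pt "0 -0.0005 0 0 0 0 0"

```text
clock: 5.12
position: [0.5684, -0.2779, 0.0738]
eef_rot: [[0.975, 0.001, 0.224], [-0.224, -0.005, 0.975], [0.002, -1.0, -0.005]]
ft_force: [-4.1, -5.0, 8.3]
gripper_width: 0.006
```

drive_tool --pt "0 -0.001 0 0 0 0 0" --pt "0 -0.002 0 0 0 0 0" --pt "0 -0.003 0 0 0 0 0" --pt "0 -0.004 0 0 0 0 0" --pt "0 -0.005 0 0 0 0 0" --pt "0 -0.006 0 0 0 0 0" --pt "0 -0.007 0 0 0 0 0" --pt "0 -0.008 0 0 0 0 0"

```text
clock: 5.78
position: [0.5683, -0.2784, 0.0818]
eef_rot: [[0.975, 0.001, 0.224], [-0.224, -0.006, 0.975], [0.002, -1.0, -0.005]]
ft_force: [-5.1, -5.5, 7.2]
gripper_width: 0.007
```

drive_tool --pt "0 -0.001 0 0 0 0 0" --pt "0 -0.002 0 0 0 0 0" --pt "0 -0.003 0 0 0 0 0" --pt "0 -0.004 0 0 0 0 0" --pt "0 -0.005 0 0 0 0 0" --pt "0 -0.006 0 0 0 0 0" --pt "0 -0.007 0 0 0 0 0" --pt "0 -0.008 0 0 0 0 0"

```text
clock: 6.45
position: [0.5685, -0.2781, 0.0898]
eef_rot: [[0.975, 0.002, 0.224], [-0.224, -0.005, 0.975], [0.003, -1.0, -0.005]]
ft_force: [-2.7, -5.2, 6.5]
gripper_width: 0.005
```

```bash
python3 look.py 4
```

```text
6.55 [ 0.56846945 -0.27810635  0.09002977] 0.006805786346637736 [-2.71054156 -4.94583084  8.75195082]
```

View pics/4.png

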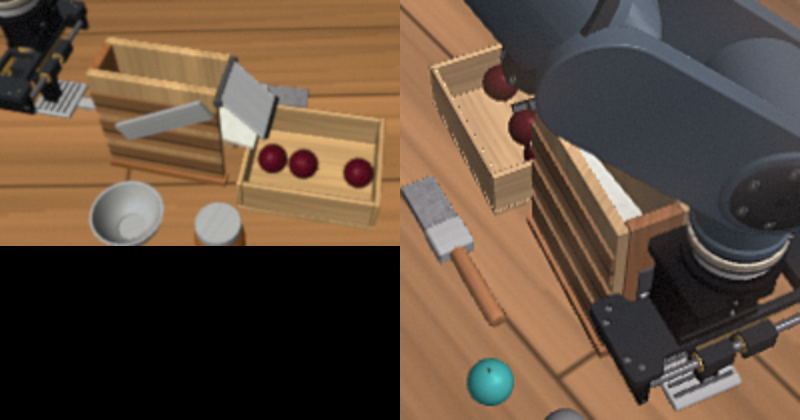

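The lid is lowering smoothly and the plums are in the crate. I'll continue at the same pace.

drive_tool --pt "0 -0.001 0 0 0 0 0" --pt "0 -0.002 0 0 0 0 0" --pt "0 -0.003 0 0 0 0 0" --pt "0 -0.004 0 0 0 0 0" --pt "0 -0.005 0 0 0 0 0" --pt "0 -0.006 0 0 0 0 0" --pt "0 -0.007 0 0 0 0 0" --pt "0 -0.008 0 0 0 0 0"

```text
clock: 7.22
position: [0.5687, -0.2774, 0.0976]
eef_rot: [[0.974, 0.002, 0.224], [-0.224, -0.004, 0.974], [0.003, -1.0, -0.004]]
ft_force: [-2.7, -2.2, 5.4]
gripper_width: 0.004
```

drive_tool --pt "0 -0.001 0 0 0 0 0" --pt "0 -0.002 0 0 0 0 0" --pt "0 -0.003 0 0 0 0 0" --pt "0 -0.004 0 0 0 0 0" --pt "0 -0.005 0 0 0 0 0" --pt "0 -0.006 0 0 0 0 0" --pt "0 -0.007 0 0 0 0 0" --pt "0 -0.008 0 0 0 0 0"

```text
clock: 7.88
position: [0.5689, -0.2765, 0.1053]
eef_rot: [[0.974, 0.002, 0.225], [-0.225, -0.003, 0.974], [0.003, -1.0, -0.002]]
ft_force: [-1.9, -2.1, 5.5]
gripper_width: 0.006
```

drive_tool --pt "0 -0.001 0 0 0 0 0" --pt "0 -0.002 0 0 0 0 0" --pt "0 -0.003 0 0 0 0 0" --pt "0 -0.004 0 0 0 0 0" --pt "0 -0.005 0 0 0 0 0" --pt "0 -0.006 0 0 0 0 0" --pt "0 -0.007 0 0 0 0 0" --pt "0 -0.008 0 0 0 0 0"

```text
clock: 8.55
position: [0.569, -0.2751, 0.1123]
eef_rot: [[0.974, 0.002, 0.225], [-0.225, -0.0, 0.974], [0.002, -1.0, 0.0]]
ft_force: [2.9, -2.7, 4.3]
gripper_width: 0.007
```

drive_tool --pt "0 -0.001 0 0 0 0 0" --pt "0 -0.002 0 0 0 0 0" --pt "0 -0.003 0 0 0 0 0" --pt "0 -0.004 0 0 0 0 0" --pt "0 -0.005 0 0 0 0 0" --pt "0 -0.006 0 0 0 0 0" --pt "0 -0.007 0 0 0 0 0" --pt "0 -0.008 0 0 0 0 0"

```text
clock: 9.22
position: [0.5667, -0.2743, 0.1193]
eef_rot: [[0.974, -0.004, 0.224], [-0.224, 0.002, 0.974], [-0.004, -1.0, 0.001]]
ft_force: [0.1, -0.2, -0.0]
gripper_width: 0.005
```

```bash
python3 look.py 5
```

```text
9.3167 [ 0.56652353 -0.27466328  0.11920354] 0.0024537391450217645 [-0.43618222 -0.46297827  1.51490946]
```

View pics/5.png

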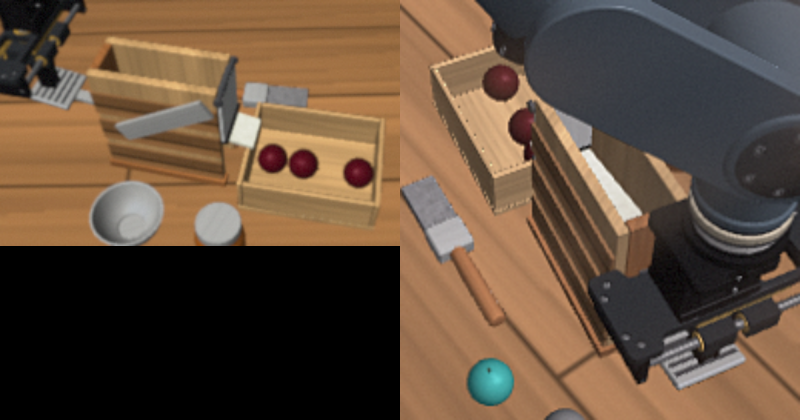

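The contact force has gone and the lid is shut. Now I'll move clear, up and slightly back.

drive_tool --pt "0 -0.002 0 0 0 0 0" --pt "0 -0.005 0 0 0 0 0" --pt "0 -0.01 0 0 0 0 0" --pt "0 -0.025 0 0 0 0 0" --pt "0 -0.045 0 0 0 0 0" --pt "0 -0.07 -0.005 0 0 0 0" --pt "0 -0.1 -0.01 0 0 0 0" --pt "0 -0.12 -0.015 0 0 0 0"

```text
clock: 9.98
position: [0.5652, -0.2904, 0.2431]
eef_rot: [[0.974, 0.002, 0.225], [-0.225, -0.002, 0.974], [0.003, -1.0, -0.001]]
ft_force: [0.7, -0.3, -0.2]
gripper_width: 0.001
```

drive_tool --pt "0 -0.01 -0.02 0 0 0 0" --pt "0 -0.02 -0.04 0 0 0 0" --pt "0 -0.02 -0.06 0 0 0 0" --pt "0 -0.02 -0.07 0 0 0 0" --pt "0 -0.02 -0.07 0 0 0 0" --pt "0 -0.02 -0.07 0 0 0 0" --pt "0 -0.02 -0.07 0 0 0 0" --pt "0 -0.02 -0.07 0 0 0 0"

```text
clock: 10.65
position: [0.549, -0.3565, 0.2595]
eef_rot: [[0.975, -0.001, 0.224], [-0.224, 0.001, 0.975], [-0.001, -1.0, 0.001]]
ft_force: [0.1, -1.2, -1.0]
gripper_width: 0.002
```

```bash
python3 look.py 6; python3 - <<'E'
from workcell import get_image
import pickle,cv2,numpy as np
a=get_image("scene")["frame"];b=pickle.load(open("im0.pkl","rb"))["scene"]["frame"]
cv2.imwrite("pics/7.png",np.vstack([cv2.resize(x[145:315,95:355],(458,300),interpolation=2) for x in(b,a)]))
E
```

```text
10.75 [ 0.54921215 -0.356759    0.25976472] 0.006474871121308161 [-0.34424329  0.31533123 -0.50182515]
```

View pics/7.png

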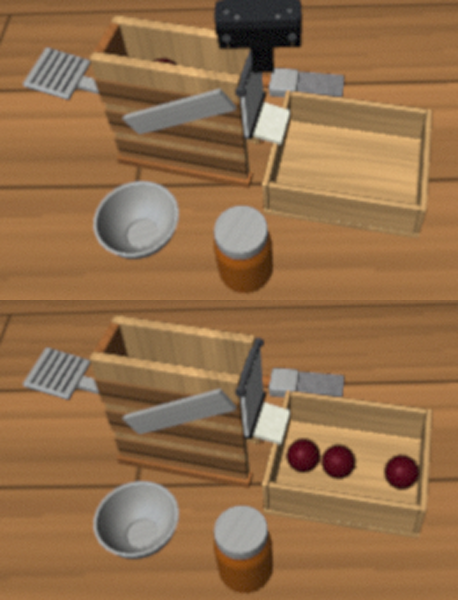

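The lever, lid, crate, bowl and jar match the first picture, and the plums have been in the same place over the last few views.

```bash
python3 -c "
from workcell import ctrl;print(ctrl.hand_in())"
```

```text
the job is handed in; nothing more can be done
None
```

I pressed the lever down about 43 mm with the shut fingertips and held it until all three plums had rolled into the crate. I then let it up at about 12 mm/s, roughly 0.35 rad/s at the lid against the 2 rad/s limit. The fingers left the pad near its rest height with no contact force left, and I moved clear to about 0.26 m high. I handed in at about 11 s.

- **End state:** the last pictures show three plums lying still in the crate. The lid and lever are back as at the start, and the crate, jar, bowl and the visible part of the brush look unmoved. Tool force was within sensor noise.
- **Not measured:** I judged the lid shut by comparing pictures, not from a joint reading.
- **Disagreement:** when I fitted the dispenser's outline, its top back corners were off by up to 6 pixels. The pad position itself agreed with the stated height and size to within a few millimetres.

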